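Load the sampler carrier from the storage rack, series reversed

ROBOT

A 6-joint arm with a two-finger parallel gripper is mounted at the origin on a cart in front of the work surface, level with it; the furniture and walls round the work are solid. World frame = base frame: x ahead of the robot, y to its left, z up, the work surface at z = 0. Lengths are in mm, angles in rad, forces in N, time in s.
With the tool pointing down it reaches from about 300 to 775 mm from the base axis. Payload 14.6 kg.
Tool frame: the origin (TCP) lies on the centre line of the jaws, within the pads' length; the fingertips stand 19 mm ahead of it and the grasp point (between the pads) is the TCP (bot.tip_reach is the distance from the TCP to the fingertips, in mm); z points along the fingers, y is the line along which they close (so a half turn about z gives the same grasp; the last joint's range is limited). The gripper opens to 85 mm and grips with 20 to 120 N. Pads are 22 mm wide; open, the fingers measure 114 mm over their backs; the gripper's body (76 mm by 85 mm) begins 54 mm behind the grasp point. The pads swing forward as they close: fully open they stand 13 mm farther back than shut.
Start: joints at [-1.254, 0.3, 1.521, -0, 1.321, -0.067], TCP at [205.938, -509.979, 250.281] pointing down, gripper open.
Joint ranges: [-3.03, 3.03], [-0.79, 2.21], [0.23, 2.52], [-1.04, 4.18], [0, 3.07], [-2.55, 2.55]. Speed limits (rad/s): [2.22, 2.22, 2.57, 3.14, 3.14, 3.14].

INTERFACE

Orientations are given as a unit quaternion [w, x, y, z].
In Python, from rig import bot gives the robot as it stands. Calls block until the motion is done:
- bot.move_to(position, orientation): joint-space move of the TCP to a pose.
- bot.servo_line(position, attitude=None, speed=150, until_force=None): straight line of the TCP; attitude=None keeps the orientation; speed is the mean speed in mm/s. With until_force (N) it stops when the force on the tool has changed by that much, and returns True; else False.
- bot.move_joints(angles): joint-space move.
- bot.move_gripper(opening, grip_force=None): finger opening in mm; grip_force is the grip in N (None keeps the last); returns when the fingers have stopped.
- bot.dwell(seconds).
- bot.ik(position, orientation): joint angles nearest the present ones, or None.
- bot.read_state(): the state.
- bot.read_camera(name): name is "side" or "top"; returns a dict with "image" (384x512x3 uint8, blue, green, red), "depth" (384x512 float32, mm along the optical axis (not along the pixel's ray), 0 where there is no reading), "fovy" (degrees; the focal length in pixels is half the picture's height over the tangent of half this angle, whatever the lens; pixels are square), "cx", "cy" (the principal point, pixels), "eye" and "attitude" of the camera in the world. Camera axes: x right, y down, z forward; pixel columns grow to the right and rows downward; lengths in mm; the calibration is good to about 2 mm. A picture is of the moment at which its call begins.
A pose or a line that the arm cannot do raises bot.MotionError and nothing moves.
- bot.finish_job(): hands the job in; it is judged then, once.
The state is a dict: "clock": time; "joint_positions": joint angles; "qvel": joint speeds; "effort": joint torques, N m; "ee_pos": TCP position; "tool_rot": TCP orientation; "ft_force": force on the tool from outside, world axes, zero at the start; "moment": the same for the moment, N m; "grip_width": finger opening in mm; "grip_force": force on a finger pad.
Only numpy, scipy, OpenCV 4.12 (cv2) and the standard library are available. Lean on these libraries where they do the work, as an engineer would, in place of code of your own. Each camera call takes 0.05 s, during which the arm holds its last target. There are 200 camera calls.

TASK

Move the four brown vials from the grey storage rack into the aluminium sampler carrier, one to a place, and leave each one fully down, upright and let go. The vials look alike and are known only by their place in the row: the one next to the storage rack's finger tab is the first of the series and must go into the place farthest from the carrier's black handle, because the carrier enters the sampler with that end first, and the others follow in order, so that the last of the series stands next to the handle. Keep the vials upright on the way.

Things in the scene. Friction and masses are not known exactly. Their poses are not given: they have to be found in the camera images.
- vial_a: one of four alike brown glass vials with a black screw cap, 22 mm in diameter, 48 mm tall (glass to 38 mm, then the cap, 18 mm in diameter), about 22 g. Origin: centre of the underside; z up along the vial; its turn about z does not matter. At the start it stands in liner_a, its underside 8 mm and its top 56 mm above the worktop
- vial_b: one of four alike brown glass vials with a black screw cap, 22 mm in diameter, 48 mm tall (glass to 38 mm, then the cap, 18 mm in diameter), about 22 g. Origin: centre of the underside; z up along the vial; its turn about z does not matter. At the start it stands in liner_b, its underside 8 mm and its top 56 mm above the worktop
- vial_c: one of four alike brown glass vials with a black screw cap, 22 mm in diameter, 48 mm tall (glass to 38 mm, then the cap, 18 mm in diameter), about 22 g. Origin: centre of the underside; z up along the vial; its turn about z does not matter. At the start it stands in liner_c, its underside 8 mm and its top 56 mm above the worktop
- vial_d: one of four alike brown glass vials with a black screw cap, 22 mm in diameter, 48 mm tall (glass to 38 mm, then the cap, 18 mm in diameter), about 22 g. Origin: centre of the underside; z up along the vial; its turn about z does not matter. At the start it stands in liner_d, its underside 8 mm and its top 56 mm above the worktop
- liner_a: white plastic liner fixed in a well of the storage rack: the one that vial_a stands in at the start. A round tapered cup 20 mm high, 42 mm across the rim, 37 mm across inside at the mouth and 25 mm at its floor, which is 3 mm thick. Origin: centre of its underside, 5 mm above the worktop; axes parallel to the storage rack's. It stays put
- liner_b: white plastic liner fixed in a well of the storage rack: the one that vial_b stands in at the start. A round tapered cup 20 mm high, 42 mm across the rim, 37 mm across inside at the mouth and 25 mm at its floor, which is 3 mm thick. Origin: centre of its underside, 5 mm above the worktop; axes parallel to the storage rack's. It stays put
- liner_c: white plastic liner fixed in a well of the storage rack: the one that vial_c stands in at the start. A round tapered cup 20 mm high, 42 mm across the rim, 37 mm across inside at the mouth and 25 mm at its floor, which is 3 mm thick. Origin: centre of its underside, 5 mm above the worktop; axes parallel to the storage rack's. It stays put
- liner_d: white plastic liner fixed in a well of the storage rack: the one that vial_d stands in at the start. A round tapered cup 20 mm high, 42 mm across the rim, 37 mm across inside at the mouth and 25 mm at its floor, which is 3 mm thick. Origin: centre of its underside, 5 mm above the worktop; axes parallel to the storage rack's. It stays put
- store_rack: grey plastic rack, fixed: a bar 50 mm wide (x), 190 long (y), 22 high, with four wells in a row at y = +69, +23, -23, -69 mm, each with a white liner (rim 25 mm above the worktop). A flat round-ended finger tab 34 mm long, 11 high sticks out at its +y end; the other end is plain. Which vial stands where changes. Origin: centre of the underside
- carrier: aluminium bar, fixed, 50 mm wide (x), 190 long (y), 22 high; four places at y = +69, +23, -23, -69 mm: white tapered cups, mouth 37 mm, floor 25 mm wide, rim 25 and floor 8 mm above the worktop; a vial lowered in centres itself and stands as high as in the rack. Upright black handle 44 wide, 57 high at its +y end (y = 112); low nose at -y. Origin: centre of the underside

How it is judged (in metres and radians):
At the end, for the whole second after the job is handed in: Each vial stands in its place of the carrier (centre within 8 mm, underside 4 to 13 mm above the carrier's, within 0.15 rad of upright), at rest and released; counted from the end away from the carrier's handle, they stand in the order in which they stood counted from the rack's tab (x of vial_a in the frame of carrier between -0.008 and 0.008 m and z of vial_a in the frame of carrier between 0.004 and 0.013 m and angle between each of vial_a, vial_b, vial_c, vial_d's own z axis and vertical below 0.15 rad and linear speed of each of vial_a, vial_b, vial_c, vial_d below 0.02 m/s and contact force between each of vial_a, vial_b, vial_c, vial_d and the fingers below 0.05 N and ((y of liner_a in the frame of store_rack between 0.059 and 0.079 m and y of vial_a in the frame of carrier between -0.077 and -0.061 m) or (y of liner_a in the frame of store_rack between 0.013 and 0.033 m and y of vial_a in the frame of carrier between -0.031 and -0.015 m) or (y of liner_a in the frame of store_rack between -0.033 and -0.013 m and y of vial_a in the frame of carrier between 0.015 and 0.031 m) or (y of liner_a in the frame of store_rack between -0.079 and -0.059 m and y of vial_a in the frame of carrier between 0.061 and 0.077 m)) and x of vial_b in the frame of carrier between -0.008 and 0.008 m and z of vial_b in the frame of carrier between 0.004 and 0.013 m and ((y of liner_b in the frame of store_rack between 0.059 and 0.079 m and y of vial_b in the frame of carrier between -0.077 and -0.061 m) or (y of liner_b in the frame of store_rack between 0.013 and 0.033 m and y of vial_b in the frame of carrier between -0.031 and -0.015 m) or (y of liner_b in the frame of store_rack between -0.033 and -0.013 m and y of vial_b in the frame of carrier between 0.015 and 0.031 m) or (y of liner_b in the frame of store_rack between -0.079 and -0.059 m and y of vial_b in the frame of carrier between 0.061 and 0.077 m)) and x of vial_c in the frame of carrier between -0.008 and 0.008 m and z of vial_c in the frame of carrier between 0.004 and 0.013 m and ((y of liner_c in the frame of store_rack between 0.059 and 0.079 m and y of vial_c in the frame of carrier between -0.077 and -0.061 m) or (y of liner_c in the frame of store_rack between 0.013 and 0.033 m and y of vial_c in the frame of carrier between -0.031 and -0.015 m) or (y of liner_c in the frame of store_rack between -0.033 and -0.013 m and y of vial_c in the frame of carrier between 0.015 and 0.031 m) or (y of liner_c in the frame of store_rack between -0.079 and -0.059 m and y of vial_c in the frame of carrier between 0.061 and 0.077 m)) and x of vial_d in the frame of carrier between -0.008 and 0.008 m and z of vial_d in the frame of carrier between 0.004 and 0.013 m and ((y of liner_d in the frame of store_rack between 0.059 and 0.079 m and y of vial_d in the frame of carrier between -0.077 and -0.061 m) or (y of liner_d in the frame of store_rack between 0.013 and 0.033 m and y of vial_d in the frame of carrier between -0.031 and -0.015 m) or (y of liner_d in the frame of store_rack between -0.033 and -0.013 m and y of vial_d in the frame of carrier between 0.015 and 0.031 m) or (y of liner_d in the frame of store_rack between -0.079 and -0.059 m and y of vial_d in the frame of carrier between 0.061 and 0.077 m))); the robot touches nothing.
It fails at once if a vial is tipped over (more than 0.7 rad from upright) (angle between any of vial_a, vial_b, vial_c, vial_d's own z axis and vertical above 0.7 rad).
It also fails if it takes over 102 s, if anything falls off the work surface, if the arm or the gripper's body presses on something with over 40 N, if the wrist force passes 120 N, or if a joint passes its speed limit or range.

## Working session

There is one attempt and no reset: what is moved stays moved. The work goes in short steps, each a Python script; the robot and the scene stay as the last script left them, time stands still between calls to the robot, and variables do not carry over. Pictures are saved under pics/ and viewed, at most 14 in all, crops included, and the job is handed in when it is done.

```bash
mkdir -p pics
python3 - <<'E'
from rig import bot
import cv2,numpy as np
for n in("top","side"):
    c=bot.read_camera(n); cv2.imwrite(f"pics/{n}0.png",c["image"]); np.savez(f"{n}0.npz",**c)
    print(n,{k:v for k,v in c.items() if k not in("image","depth")},(c["depth"]>0).mean())
s=bot.read_state();print(s["tool_rot"],s["clock"])
E
```

```text
top {'fovy': 42.412652455844956, 'cx': 253.7871905402641, 'cy': 189.78946046872943, 'eye': array([ 329.2387219 ,   -7.14459136, 1418.39281031]), 'attitude': array([ 0.0410641 , -0.7023609 ,  0.70926629, -0.04409349])} 0.9957733154296875
side {'fovy': 51.787279682440186, 'cx': 255.65651440721646, 'cy': 191.64382304984883, 'eye': array([ 397.1174569 , -728.26561186,  593.12151617]), 'attitude': array([-0.44154626,  0.89351734, -0.06980673,  0.04231644])} 0.99591064453125
[-5.39282949e-04  9.81642932e-01  1.90727181e-01 -7.32072480e-05] 0.1
```

View pics/top0.png

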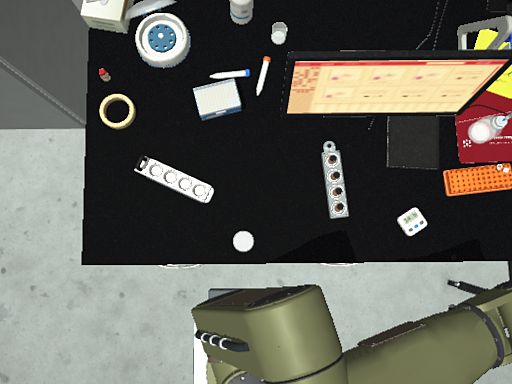

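View pics/side0.png

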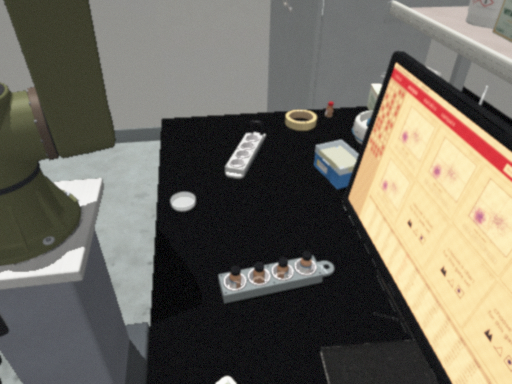

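The top view shows the rack at about (335,180), with its tab at (332,147). The carrier runs from its handle at (140,163) to its nose at (208,195). The monitor stands near the tab end, so I'll measure it too.

```bash
cat > h.py <<'E'
import numpy as np,cv2
from scipy.spatial.transform import Rotation as R
def load(n): return dict(np.load(n+".npz"))
def rays(c,uv):
    uv=np.atleast_2d(uv).astype(float); f=192/np.tan(np.radians(float(c["fovy"]))/2)
    d=np.c_[(uv[:,0]-c["cx"])/f,(uv[:,1]-c["cy"])/f,np.ones(len(uv))]
    return R.from_quat(c["attitude"],scalar_first=True).apply(d)
def plane(c,uv,z):
    d=rays(c,uv); return c["eye"]+d*((z-c["eye"][2])/d[:,2])[:,None]
def cloud(c):
    v,u=np.mgrid[:384,:512]; uv=np.c_[u.ravel(),v.ravel()]
    return (c["eye"]+rays(c,uv)*c["depth"].reshape(-1,1)).reshape(384,512,3)
E
python3 - <<'E'
from h import *
t=load("top0");s=load("side0")
P=cloud(t)
print("monitor edge",P[112,[292,320,350,380,430]].round(),P[60,[300,335,400]].round())
print("rack rough",plane(t,[[332,147],[335,180]],20).round())
for n,c in(("top",t),("side",s)):
    im=c["image"]
    for name,(x0,y0,x1,y1) in {"top":{"car":(125,145,225,212),"rack":(315,135,355,225)},"side":{"car":(215,110,280,185),"rack":(210,245,345,310)}}[n].items():
        cv2.imwrite(f"pics/{n}_{name}.png",cv2.resize(im[y0:y1,x0:x1],None,fx=5,fy=5,interpolation=cv2.INTER_CUBIC))
a=[cv2.imread(f"pics/{k}.png") for k in("top_car","side_car","top_rack","side_rack")]
W=np.zeros((600,800,3),np.uint8)
for i,(k,p) in enumerate(zip(a,[(0,0),(0,400),(300,0),(300,250)])):
    k=cv2.resize(k,None,fx=.7,fy=.7) if i!=3 else cv2.resize(k,None,fx=.8,fy=.8)
    if i==2:k=cv2.resize(k,None,fx=.9,fy=.9)
    h,w=min(k.shape[0],300),k.shape[1]; w=min(w,800-p[1]); W[p[0]:p[0]+h,p[1]:p[1]+w]=k[:h,:w]
cv2.imwrite("pics/m1.png",W)
E
```

```text
monitor edge [[ 707. -122.   82.]
 [ 708. -200.   79.]
 [ 707. -284.   78.]
 [ 706. -367.   78.]
 [ 705. -507.   77.]] [[ 743. -117.  372.]
 [ 742. -194.  373.]
 [ 746. -342.  358.]]
rack rough [[ 620. -240.   20.]
 [ 524. -246.   20.]]
```

View pics/m1.png

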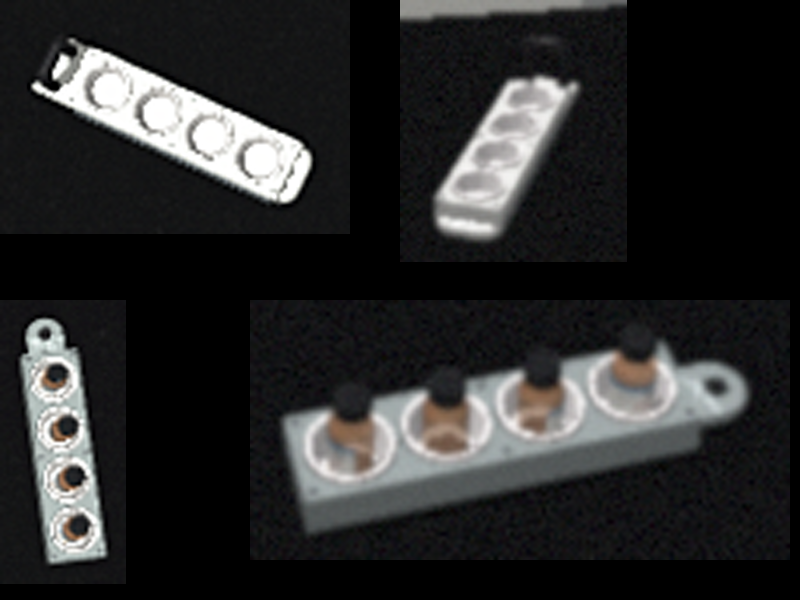

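Run:
```python
from h import *
t=load("top0");s=load("side0")
A=np.array
def c(p,sc,o): return (A(p)+.5)/sc-.5+A(o)
K={"rack":(c([(55,80),(61,130),(67,178),(74,231)],3.15,(315,135)),c([(382,87),(290,106),(197,126),(99,147)],4,(210,245))),
"car":(c([(108,89),(159,111),(211,135),(261,160)],3.5,(125,145)),c([(132,97),(114,126),(98,155),(79,186)],3.5,(215,110)))}
k=A([69,23,-23,-69.])
for n,(a,b) in K.items():
    for l,X in(("top25",plane(t,a,25)),("top8",plane(t,a,8)),("side25",plane(s,b,25))):
        sl=[np.polyfit(k,X[:,i],1) for i in(0,1)]
        print(n,l,"centre",X[:,:2].mean(0).round(1),"axis",round(np.hypot(sl[0][0],sl[1][0]),3),np.degrees(np.arctan2(sl[1][0],sl[0][0])).round(1))
# body outlines in top image
hsv=cv2.cvtColor(t["image"],cv2.COLOR_BGR2GRAY)
for n,(x0,y0,x1,y1) in {"car":(125,145,225,212),"rack":(315,135,355,225)}.items():
    m=np.zeros_like(hsv);m[y0:y1,x0:x1]=(hsv[y0:y1,x0:x1]>70)*255
    P=cloud(t)
    C=max(cv2.findContours(m,0,1)[0],key=cv2.contourArea);r=cv2.minAreaRect(C)
    print(n,r,plane(t,r[0],22).round(1))
# caps: dark+high depth
P=cloud(t);z=P[...,2]
m=((z>45)&(z<70)).astype(np.uint8);m[:135]=0;m[225:]=0;m[:,:315]=0;m[:,356:]=0
N,L,S,Ce=cv2.connectedComponentsWithStats(m)
for i in range(1,N):
    if S[i,4]>8: print(S[i,4],plane(t,Ce[i],56).round(1),z[L==i].max().round(1))
P=cloud(s);z=P[...,2];m=((z>50)&(z<62)).astype(np.uint8);m[:240]=0;m[310:]=0;m[:,:210]=0;m[:,340:]=0
N,L,S,Ce=cv2.connectedComponentsWithStats(m)
for i in range(1,N):
    if S[i,4]>8: print("side",S[i,4],plane(s,Ce[i],54).round(1))
```

```text
rack top25 centre [ 513.1 -245.1] axis 0.997 5.4
rack top8 centre [ 515.4 -248. ] axis 1.009 5.4
rack side25 centre [ 512.3 -247.3] axis 1.0 6.6
car top25 centre [528.1 202.8] axis 1.002 64.5
car top8 centre [530.5 205.4] axis 1.015 64.5
car side25 centre [527.8 197.7] axis 1.012 64.7
car ((174.29022216796875, 179.2877960205078), (81.78618621826172, 19.975109100341797), 24.77513885498047) [[530.6 212.1  22. ]]
rack ((333.7969970703125, 179.0280303955078), (77.4734115600586, 19.12923812866211), 82.14668273925781) [[ 527.  -242.5   22. ]]
39 [[ 582.7 -233.6   56. ]] 61.0
37 [[ 535.5 -242.4   56. ]] 65.6
39 [[ 490.7 -246.6   56. ]] 65.4
39 [[ 447.4 -249.3   56. ]] 64.1
side 65 [[ 581.3 -237.3   54. ]]
side 71 [[ 533.5 -246.1   54. ]]
side 72 [[ 488.6 -250.8   54. ]]
side 75 [[ 445.3 -253.2   54. ]]
```

Both views agree to about 3 mm. I'll move the first vial (tab end to the carrier's nose end) and check it.

```bash
cat > job.py <<'E'
from h import *
from rig import bot
def frame(cx,cy,deg):
    a=np.radians(deg); return lambda k:np.array([cx+k*np.cos(a),cy+k*np.sin(a)])
RACK=frame(513,-245.8,6.2); CAR=frame(528,200.3,64.6); HI=135; ZP=49
q=lambda deg:(R.from_euler("z",deg,degrees=True)*R.from_euler("x",180,degrees=True)).as_quat(scalar_first=True)
QR,QC=q(6.2),q(64.6)
def log(m):
    s=bot.read_state(); print(m,round(s["clock"],1),s["ee_pos"].round(1) if hasattr(s["ee_pos"],"round") else s["ee_pos"],"w",round(float(s["grip_width"]),1),"F",np.round(s["ft_force"],1),flush=True)
def pick(k,dxy=(0,0)):
    p=RACK(k)+dxy
    bot.move_gripper(60); bot.move_to([*p,HI],QR)
    bot.servo_line([*p,ZP],speed=120); bot.move_gripper(10,grip_force=30); log("grip")
    bot.servo_line([*p,HI],speed=120)
def place(k,dxy=(0,0)):
    p=CAR(k)+dxy
    bot.move_to([*p,HI],QC); log("over")
    bot.servo_line([*p,ZP+14],speed=120)
    print("contact",bot.servo_line([*p,ZP+3],speed=40,until_force=6)); log("down")
    bot.move_gripper(50); bot.servo_line([*p,HI],speed=150); log("up")
def shot(n):
    for v in("top","side"):
        c=bot.read_camera(v); np.savez(f"{v}{n}.npz",**c); cv2.imwrite(f"pics/{v}{n}.png",c["image"])
E
python3 - <<'E'
from job import *
for k in(69,-69): print(bot.ik([*RACK(k),ZP],QR),bot.ik([*CAR(k),ZP],QC))
pick(69); shot("1"); print(bot.read_state()["tool_rot"])
c=load("side1")["image"];cv2.imwrite("pics/m2.png",cv2.resize(c[150:330,180:380],None,fx=3,fy=3))
E
```

```text
[-4.47203497e-01  6.91788681e-01  1.44102503e+00 -4.44089210e-16
  1.00877894e+00  1.01538242e+00] [ 3.80766119e-01  6.69072810e-01  1.48084067e+00 -4.44089210e-16
  9.91679170e-01  8.24079749e-01]
[-5.89585479e-01  4.82668551e-01  1.79629571e+00 -4.44089210e-16
  8.62628389e-01  8.73000434e-01] [ 1.99228806e-01  4.92469065e-01  1.78029833e+00 -4.44089210e-16
  8.68825261e-01  6.42542436e-01]
grip 3.5 [ 581.9 -238.4   49.6] w 20.1 F [-1.   0.7  4.7]
[-3.87717743e-04  9.98536206e-01  5.40806116e-02 -7.63101182e-04]
```

View pics/m2.png

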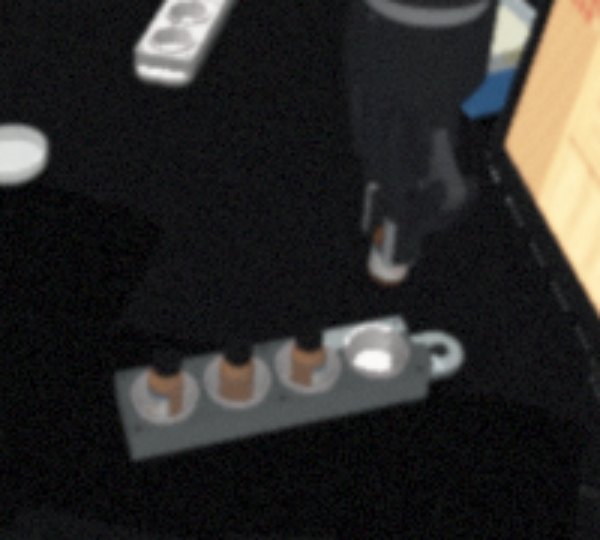

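The vial is held upright: its underside shows at (390,275) in the crop, above the empty liner at (375,350). Next I'll place it.

Run:
```python
from job import *
place(-69)
p=RACK(23); bot.move_to([*p,HI],QR); shot("2")
a=load("side2")["image"][110:190,205:285];b=load("top2")["image"][145:210,125:220]
W=np.zeros((400,800,3),np.uint8);a=cv2.resize(a,(400,400),interpolation=2);b=cv2.resize(b,(400,274),interpolation=2);W[:,:400]=a;W[:274,400:]=b
cv2.imwrite("pics/m3.png",W)
P=cloud(load("top2"))
z=P[...,2];m=((z>40)&(z<70)).astype(np.uint8);m[:165]=0;m[215:]=0;m[:,:150]=0;m[:,225:]=0
N,L,S,Ce=cv2.connectedComponentsWithStats(m)
print("target",CAR(-69))
for i in range(1,N):
    if S[i,4]>8: print(S[i,4],plane(load("top2"),Ce[i],56).round(1),np.percentile(z[L==i],80))
log("")
```

```text
over 5.9 [498.9 137.2 135. ] w 20.0 F [ 0.  -0.   0.2]
contact False
down 7.1 [498.3 138.1  51.9] w 20.0 F [ 0.5  2.4 -0.5]
up 8.2 [498.  137.9 134.2] w 50.0 F [-0.3 -0.6 -0.6]
target [498.4034758  137.96986479]
43 [[496.  140.4  56. ]] 57.89355196321012
 9.7 [ 536.2 -242.2  135. ] w 49.8 F [-0.   0.6 -0.4]
```

View pics/m3.png

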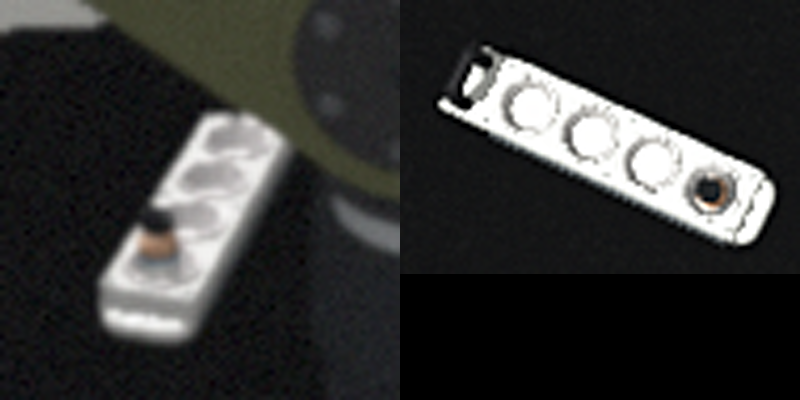

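The first vial stands in the end place away from the handle (top view 711,190; side view 157,235), upright, with its top at about 57 mm. Now the other three.

Run:
```python
from job import *
for a in(23,-23,-69):
    pick(a)
    if bot.read_state()["grip_width"]<15: print("MISSED");break
    place(-a)
bot.move_to([400,-150,250],QR); shot("3")
t=load("top3");P=cloud(t)
z=P[...,2];m=((z>40)&(z<70)).astype(np.uint8);m[:145]=0;m[215:]=0;m[:,:125]=0;m[:,225:]=0
N,L,S,Ce=cv2.connectedComponentsWithStats(m)
print([CAR(k).round(1) for k in(69,23,-23,-69)])
for i in range(1,N):
    if S[i,4]>8: print(S[i,4],plane(t,Ce[i],56).round(1),np.percentile(z[L==i],80).round(1))
a=load("side3")["image"][110:190,205:285];b=t["image"][145:210,125:220]
W=np.zeros((400,800,3),np.uint8);W[:,:400]=cv2.resize(a,(400,400),interpolation=2);W[:274,400:]=cv2.resize(b,(400,274),interpolation=2)
cv2.imwrite("pics/m4.png",W); log("")
```

```text
grip 11.5 [ 536.2 -243.4   49.6] w 20.1 F [0.1 0.7 5.5]
over 14.0 [518.5 178.7 134.9] w 19.7 F [-1.   0.2 -0.2]
contact False
down 15.1 [518.1 179.7  51.9] w 20.0 F [ 0.7  2.7 -0.5]
up 16.2 [517.7 179.4 134.2] w 49.9 F [ 0.5  0.4 -0.6]
grip 19.4 [ 490.4 -248.4   49.5] w 20.2 F [-1.   1.9  5.4]
over 22.0 [538.2 220.2 135. ] w 20.2 F [-0.   0.1  0. ]
contact True
down 23.0 [538.2 221.7  53.8] w 20.1 F [ 0.7  3.5 -1.1]
up 24.1 [537.5 220.9 134.2] w 50.2 F [ 0.3 -0.6  0.4]
grip 27.4 [ 444.6 -253.4   49.5] w 19.9 F [-1.  -0.5  4.4]
over 30.2 [557.9 261.7 135. ] w 20.0 F [0.7 0.5 0. ]
contact True
down 31.3 [557.9 263.4  51.9] w 19.8 F [ 1.   3.9 -1.2]
up 32.4 [557.2 262.5 134.1] w 50.0 F [-0.   0.4 -0.4]
[array([557.6, 262.6]), array([537.9, 221.1]), array([518.1, 179.5]), array([498.4, 138. ])]
70 [[576.1 305.3  56. ]] 58.4
42 [[557.4 265.1  56. ]] 57.8
45 [[537.7 221.4  56. ]] 57.5
42 [[518.  179.4  56. ]] 58.9
42 [[496.5 140.7  56. ]] 59.0
 34.1 [ 400.4 -149.6  249.7] w 50.2 F [ 0.6 -0.2 -0. ]
```

View pics/m4.png

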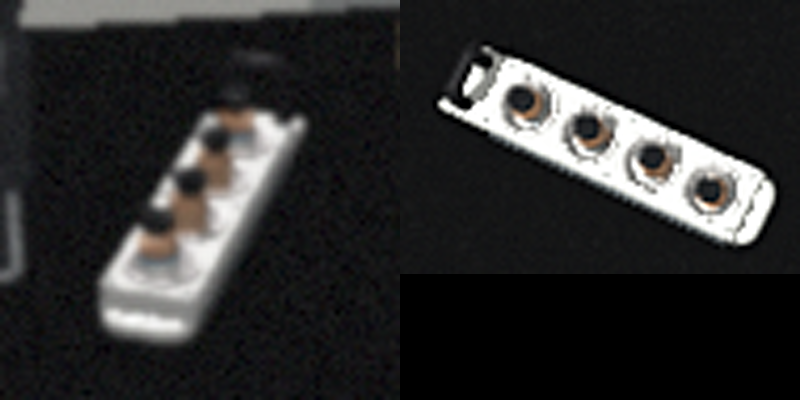

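All four stand in the carrier. The middle two show more glass in the side view, so I'll check cap heights and lean before handing in.

Run:
```python
from job import *
for n,ks in(("0","rack"),("3","car")):
  t=load("top"+n);s=load("side"+n)
  F=RACK if ks=="rack" else CAR
  for v,c in(("top",t),("side",s)):
    P=cloud(c).reshape(-1,3)
    for k in(69,23,-23,-69):
      f=F(k);Q=P[(np.hypot(*(P[:,:2]-f).T)<17)]
      o=[]
      for a,b in((30,44),(48,66)):
        q_=Q[(Q[:,2]>a)&(Q[:,2]<b)];o+=[len(q_),*(q_[:,:2].mean(0)-f).round(1)] if len(q_) else [0]
      print(ks,v,k,o,"ztop",np.percentile(Q[Q[:,2]>45][:,2],[50,90]).round(1))
a=load("side3")["image"][120:170,215:275]
cv2.imwrite("pics/m5.png",cv2.resize(a,(720,600),interpolation=cv2.INTER_CUBIC))
```

```text
rack top 69 [12, np.float64(-5.0), np.float64(5.7), 33, np.float64(1.3), np.float64(3.8)] ztop [56.1 59.5]
rack top 23 [16, np.float64(-2.2), np.float64(4.4), 35, np.float64(-0.5), np.float64(0.9)] ztop [54.6 60.6]
rack top -23 [19, np.float64(-2.1), np.float64(5.2), 37, np.float64(0.3), np.float64(1.3)] ztop [56.4 61.3]
rack top -69 [17, np.float64(-1.9), np.float64(7.4), 37, np.float64(2.7), np.float64(3.6)] ztop [55.8 61.1]
rack side 69 [85, np.float64(-2.3), np.float64(-4.3), 73, np.float64(-0.7), np.float64(0.8)] ztop [53.6 55.4]
rack side 23 [76, np.float64(-2.3), np.float64(-7.6), 77, np.float64(-2.2), np.float64(-3.1)] ztop [53.7 55.6]
rack side -23 [77, np.float64(-2.3), np.float64(-7.1), 81, np.float64(-1.7), np.float64(-3.0)] ztop [53.9 55.4]
rack side -69 [84, np.float64(-0.7), np.float64(-4.9), 84, np.float64(0.9), np.float64(-0.3)] ztop [53.9 55.5]
car top 69 [22, np.float64(-2.0), np.float64(-1.0), 36, np.float64(0.7), np.float64(3.7)] ztop [55.5 60.2]
car top 23 [19, np.float64(-3.4), np.float64(-2.8), 34, np.float64(1.3), np.float64(1.4)] ztop [56.4 59.5]
car top -23 [20, np.float64(-3.2), np.float64(-3.2), 33, np.float64(1.0), np.float64(1.0)] ztop [56.7 59.5]
car top -69 [19, np.float64(-2.0), np.float64(-1.1), 32, np.float64(-2.0), np.float64(4.1)] ztop [56.9 60.1]
car side 69 [32, np.float64(-1.3), np.float64(-4.4), 25, np.float64(-0.7), np.float64(0.3)] ztop [51.6 54.6]
car side 23 [36, np.float64(-0.3), np.float64(-5.1), 27, np.float64(-0.2), np.float64(-2.9)] ztop [53.2 55.1]
car side -23 [39, np.float64(-0.6), np.float64(-6.4), 30, np.float64(-1.3), np.float64(-3.6)] ztop [52.9 54.8]
car side -69 [48, np.float64(-3.4), np.float64(-3.4), 30, np.float64(-2.8), np.float64(0.6)] ztop [53.2 55. ]
```

View pics/m5.png

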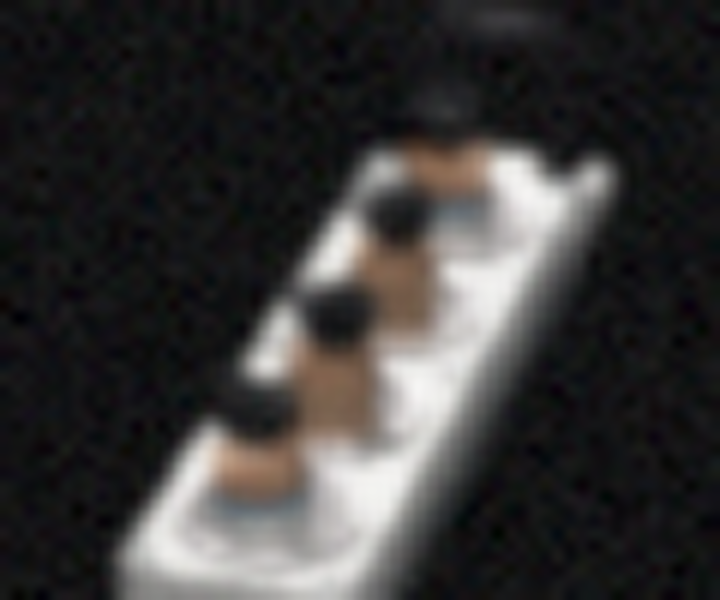

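The cap heights match those in the rack (about 55 mm). The cap offsets differ by no more than about 3.5 mm, which at most means a 0.07 rad lean, so all four are seated.

```bash
python3 -c "
from rig import bot
print(bot.finish_job())"
```

```text
the job is handed in; nothing more can be done
None
```

All four vials are in the carrier in the required order, released, with cap heights and lean within limits on the last camera check; the job was handed in at about 34 s, and no verdict was returned.

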